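# Make up the caddy kit and the pantry kit

### The job

Make up two kits from the stock standing along the robot's side of the bench. Caddy kit, in the three-bay tray with one round end: the spare toggle latch lever-side up in the round-ended bay, the vent filter upright in the middle bay, the squat round jar upright in the square-ended bay; pantry kit, in the two-bay square-cornered tray: the tall round jar upright in the short bay and the spoon lying flat in the long bay, each thing sitting on the floor of its bay. Do not tip any jar over, and leave the square jar, the ramekin and the egg cup where they are.

Things in the scene. Friction and masses are not known exactly. Their poses are not given: they have to be found in the camera images.
- round_end_tray: Caddy kit tray, fixed: shallow pale wood, 244 x 84 mm, one end a half circle, the other square. Floor 4 mm thick; rim and dividers 4 mm thick, tops 10 mm above the bench. Three bays in a row, each 76 x 76 mm inside. Origin: centre of its underside. x along its length towards the ROUND end, y across, z up. Bay centres at x = +80 mm (round end), 0 (middle), -80 mm (square end), y = 0.
- square_tray: Pantry kit tray, fixed: shallow pale wood, 244 x 84 mm, all corners square. Floor 4 mm thick; rim and divider 4 mm thick, tops 10 mm above the bench. Two bays: short, 76 x 76 mm inside, centred at x = +80 mm; long, 156 (along x) x 76 mm, centred at x = -40 mm; both y = 0. Origin: centre of its underside. x along its length towards the short bay, y across, z up.
- tall_jar_mid (a point): Tall round glass clamp-lid jar: 50 mm diameter, 88 mm high, straight sides up to 68 mm, lid 43 mm wide above, orange seal, steel wire; nothing stands out past the 50 mm. Point on its axis half-way up (44 mm above its base). z up.
- squat_jar_mid (a point): Squat round glass clamp-lid jar: 54 mm diameter, 56 mm high, straight sides up to 36 mm, lid 46 mm wide above, orange seal, steel wire; nothing stands out past the 54 mm. Point on its axis half-way up (28 mm above its base). z up.
- square_jar_mid (a point): Square glass clamp-lid jar, 50 x 50 x 66 mm, orange seal: not part of any kit, stays where it is. Point at its centre (33 mm above its base). x and y square to its sides.
- filter_mid (a point): Vent filter cartridge: plain round black cylinder with grey ribs and a spoked top, 44 mm diameter, 44 mm high. Point at its centre (22 mm above its base). z up.
- latch_mid (a point): Spare toggle latch: small grey plastic block 52 (x) x 24 (y) mm and 18 mm high, with a steel pin and a raised lever 14 mm wide (y) along its top, 28 mm high in all. Point at its centre (14 mm above its base); x along its length, z up.
- spoon_mid (a point): Stainless spoon lying flat, 130 mm long: straight handle 11 mm wide, 9 mm thick, and a round bowl 38 mm across, 10 mm high at the +x end. Point at the middle of its length, on the handle (which runs from x = -65 to about +27 mm), 4.5 mm above the surface it lies on; x along the spoon towards the bowl, z up. It can be lifted by the handle at this point.
- ramekin: Small round white ceramic bowl standing loose between the two trays, nearer the robot, 60 mm across, 34 mm high; a bystander. Origin: centre of its underside.
- egg_cup: Dark wooden egg cup standing loose between the two trays, farther from the robot, 42 mm across, 50 mm high; a bystander. Origin: centre of its underside.
Not all that is in view belongs to the job. What is shaped like the part that bears tall_jar_mid but pink, red or yellow is not meant.

How it is judged:
At the end, for the whole second after the job is handed in: Each thing rests on the floor of its own bay, within 3 mm of seated height (spoon 2 mm), tilt under 0.08 rad (spoon 0.06), anywhere its bay allows (squat jar 15 mm off centre, tall jar 17, filter 20, latch 32, spoon 22 along, 35 across), at rest; square jar within 20 mm of its start (x of latch_mid in the frame of round_end_tray between 0.048 and 0.112 m and y of latch_mid in the frame of round_end_tray between -0.032 and 0.032 m and z of latch_mid in the frame of round_end_tray between 0.015 and 0.021 m and angle between each of latch_mid, filter_mid, squat_jar_mid, tall_jar_mid's own z axis and vertical below 0.08 rad and linear speed of each of latch, filter, squat_jar, tall_jar, spoon below 0.02 m/s and x of filter_mid in the frame of round_end_tray between -0.02 and 0.02 m and y of filter_mid in the frame of round_end_tray between -0.02 and 0.02 m and z of filter_mid in the frame of round_end_tray between 0.023 and 0.029 m and x of squat_jar_mid in the frame of round_end_tray between -0.095 and -0.065 m and y of squat_jar_mid in the frame of round_end_tray between -0.015 and 0.015 m and z of squat_jar_mid in the frame of round_end_tray between 0.029 and 0.035 m and x of tall_jar_mid in the frame of square_tray between 0.063 and 0.097 m and y of tall_jar_mid in the frame of square_tray between -0.017 and 0.017 m and z of tall_jar_mid in the frame of square_tray between 0.045 and 0.051 m and x of spoon_mid in the frame of square_tray between -0.062 and -0.018 m and y of spoon_mid in the frame of square_tray between -0.035 and 0.035 m and z of spoon_mid in the frame of square_tray between 0.0055 and 0.0105 m and angle between spoon_mid's own z axis and vertical below 0.06 rad and distance of square_jar_mid from where it was at the start of the episode below 0.02 m); the robot touches nothing.
It fails at once if the square jar is moved more than 20 mm (distance of square_jar_mid from where it was at the start of the episode above 0.02 m).
It fails at once if a jar is tipped over (tilted more than 40 degrees) (angle between any of tall_jar_mid, squat_jar_mid, square_jar_mid's own z axis and vertical above 0.7 rad).
It fails at once if the ramekin or the egg cup is moved more than 30 mm (distance of any of ramekin, egg_cup from where it was at the start of the episode above 0.03 m).
It also fails if it takes over 131 s, if anything falls off the work surface, if the arm or the gripper's body presses on something with over 40 N, if the wrist force passes 120 N, or if a joint passes its speed limit or range.

### The arm

A 7-joint arm with a two-finger parallel gripper is mounted at the origin on the work surface. World frame = base frame: x ahead of the robot, y to its left, z up, the work surface at z = 0. Lengths are in m, angles in rad, forces in N, time in s.
With the tool pointing down it reaches from about 0.4 to 0.85 m from the base axis. Payload 10.4 kg.
Tool frame: the origin (TCP) lies midway between the tips of the shut fingers; the grasp point (between the pads) lies 19 mm behind it; z points along the fingers, x is the direction in which the jaws open and shut, and the axes are right-handed (so a half turn about z gives the same grasp; the last joint's range is limited). The gripper opens to 85 mm and grips with 20 to 120 N. Pads are 22 mm wide; open, the fingers measure 114 mm over their backs; the gripper's body (76 mm by 85 mm) begins 54 mm behind the grasp point. The pads swing forward as they close: fully open they stand 13 mm farther back than shut.
Start: joints at [1.155, 0.332, -0.065, 1.46, 0.022, 1.35, -0.088], TCP at [0.239, -0.577, 0.231] pointing down, gripper open.
Joint ranges: [-2.6, 2.6], [-0.5, 2.12], [-1.47, 1.34], [0.16, 2.42], [-1.27, 4.41], [0.06, 2.06], [-2.6, 2.6]. Speed limits (rad/s): [2.22, 2.22, 2.79, 2.79, 3.14, 3.14, 3.14].

### API

Orientations are given as a unit quaternion [x, y, z, w].
In Python, from workcell import telemetry, eyes, order gives the robot as it stands.
- The arm moves only by the tool servo_tool, never from a script. Its argument "deltas" is a list of rows, each a list of 3 entries, a list of its own where there are three numbers: the shift along the tool's x, y, z in cm, then the turn about the tool's z in rad, then the finger opening in cm, from 0 to 8.54. A call has 1 to 12 rows; each row shifts and turns the pose as measured when the row begins, along the tool's axes as they then stand; what a row does not reach is not made up. A row lasts 1/12 s, in which the tool goes at most 41.7 mm and 7.16 degrees, less where a joint would pass 70% of its speed; a pose out of reach is approached as far as the arm can. A call is refused whole if a number of a shift passes 4.17 or a number of a turn 0.125, either way. A call with a gripper value outside its range is refused whole. The fingers move at their own pace and stop on an object; "force" is the grip in N (left out, the last holds). Time passes only in rows, so rows that do not move let the fingers close. It gives the time, the measured TCP pose, the force and the opening at its end, in the units of the state.
- telemetry.get_obs(): the state, without advancing time (a new reading comes with each control period).
- eyes.camera(name): name is "scene" or "top" or "wrist"; returns (picture, depth): 480x640x3 uint8, blue, green, red; 480x640 float32, m along the optical axis (not along the pixel's ray), 0 where there is no reading.
- eyes.calibration(name): a dict with "fx", "fy", "cx", "cy" (pixels), "distortion" ([k1, k2, p1, p2, k3] as OpenCV has them; the pictures are not rectified), "rvec" (rotation vector, rad) and "tvec" (3), from world to camera coordinates, as OpenCV has them. Camera axes: x right, y down, z forward; pixel columns grow to the right and rows downward; lengths in m; the calibration is good to about 2 mm. A picture is of the moment at which its call begins: read the wrist's pose just before it. calibration takes no time and is no camera call; for the wrist camera it gives the pose at the moment of the call.
- order.hand_in(): hands the job in, once; it reports no verdict.
The state is a dict: "clock": time; "joint_pos": joint angles; "joint_velocities": joint speeds; "tau": joint torques, N m; "position": TCP position; "ee_rot": TCP orientation; "ft_force": force on the tool from outside, world axes, zero at the start; "torque": the same for the moment, N m; "grip_width": opening from 0.0 (shut) to 1.0 (fully open).
Only numpy, scipy, OpenCV 4.12 (cv2) and the standard library are available. Lean on these libraries where they do the work, as an engineer would, in place of code of your own. Each camera call takes 0.05 s, during which the arm holds its last target. There are 200 camera calls.

## Working session

There is one attempt and no reset: what is moved stays moved. The work goes in short steps, Python scripts to look and compute and a tool call to move; the robot and the scene stay as the last step left them, time stands still between calls to the robot, and variables do not carry over. Pictures are saved under pics/ and viewed, about 12 in all and at most 16, crops included, and the job is handed in when it is done.

Besides the shell and the picture viewer there is one more tool, called after "Call:" in YAML: its name, and indented under it one key for each argument. servo_tool: Moves the arm, as the interface text tells. Its arguments: {"type":"object","properties":{"deltas":{"type":"array"},"force":{"type":"number"}},"required":["deltas"]}

```bash
ls; mkdir -p pics; cat > h.py <<'E'
import numpy as np, cv2
from workcell import telemetry, eyes, order
from scipy.spatial.transform import Rotation as R
def look(n):
    c=eyes.calibration(n); p,d=eyes.camera(n); return p,d,c
def cloud(d,c):
    h,w=d.shape; u,v=np.meshgrid(np.arange(w),np.arange(h))
    K=np.array([[c['fx'],0,c['cx']],[0,c['fy'],c['cy']],[0,0,1.]])
    xy=cv2.undistortPoints(np.stack([u,v],-1).reshape(-1,1,2).astype(np.float64),K,np.array(c['distortion'])).reshape(h,w,2)
    P=np.dstack([xy*d[...,None],d])
    Rm=cv2.Rodrigues(np.array(c['rvec']))[0]
    W=(P-np.array(c['tvec']).ravel())@Rm
    W[d==0]=np.nan
    return W
E
python3 - <<'E'
from h import *
o=telemetry.get_obs(); print({k:np.round(v,3) for k,v in o.items()})
for n in ['top','scene']:
    p,d,c=look(n); cv2.imwrite(f'pics/{n}0.png',p); np.savez(f'{n}0.npz',p=p,d=d,W=cloud(d,c))
    Rm=cv2.Rodrigues(np.array(c['rvec']))[0]; print(n,-Rm.T@np.ravel(c['tvec']),Rm[2])
E
```

```text
pics
{'clock': np.float64(0.0), 'joint_pos': array([ 1.155,  0.333, -0.065,  1.461,  0.022,  1.35 , -0.088]), 'joint_velocities': array([-0.001,  0.001,  0.001, -0.001,  0.   ,  0.002, -0.   ]), 'tau': array([ 1.0000e-03, -6.2545e+01,  5.0000e-02, -3.9161e+01,  1.6000e-02,
        1.0000e-02,  0.0000e+00]), 'position': array([ 0.239, -0.577,  0.231]), 'ee_rot': array([ 0.832, -0.556, -0.001, -0.   ]), 'ft_force': array([-0.817,  0.328,  0.106]), 'torque': array([-0.007, -0.001, -0.028]), 'grip_width': np.float64(0.999)}
top [0.45609395 0.00547921 1.06476945] [ 0.05116348 -0.02780336 -0.9983032 ]
scene [ 0.88415091 -0.37303491  0.95875409] [-0.35630735  0.3704459  -0.85779654]
```

View pics/top0.png

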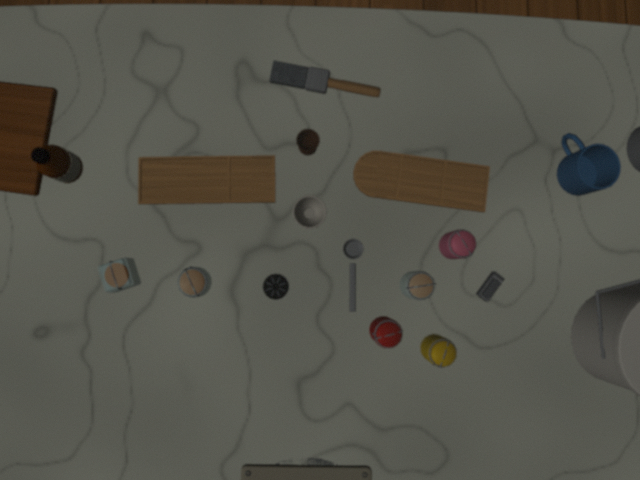

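View pics/scene0.png

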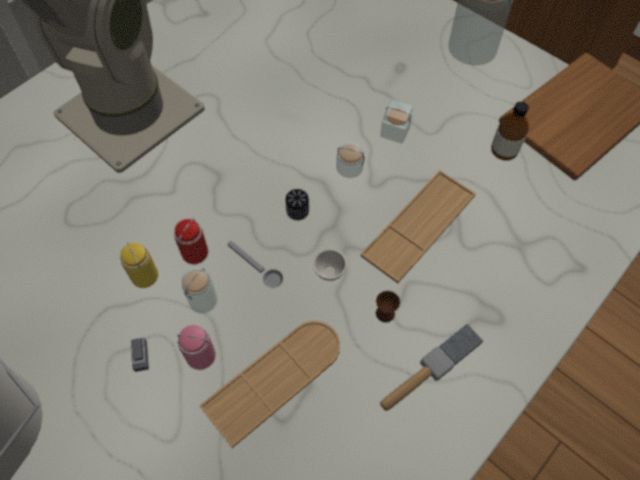

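The top view (robot side at the bottom) shows the square tray at (207,180), its short bay to the right. The round-ended tray is at (421,181), round end to the left. Stock: square jar (118,274), squat jar (193,282), filter (275,287), spoon (352,275) with its bowl up, tall clear jar (420,285) and latch (490,287). The pink, red and yellow jars are decoys.

```bash
python3 - <<'E'
from h import *
T=np.load('top0.npz');S=np.load('scene0.npz')
W=T['W'];p=T['p']
print('table z med',np.nanmedian(W[...,2]), np.nanmedian(S['W'][...,2]))
big=cv2.resize(cv2.convertScaleAbs(p[130:360,90:510],alpha=2.2),None,fx=1.9,fy=1.9,interpolation=cv2.INTER_CUBIC);cv2.imwrite('pics/topc.png',big)
hsv=cv2.cvtColor(p,cv2.COLOR_BGR2HSV)
def region(name,u0,u1,v0,v1,zlo,zhi):
    for n,D,(a,b,c,d) in (('top',T,(u0,u1,v0,v1)),):
        w=D['W'][c:d,a:b].reshape(-1,3); m=(w[:,2]>zlo)&(w[:,2]<zhi); q=w[m]
        if len(q)<5: print(name,'few',len(q));continue
        r=cv2.minAreaRect(q[:,:2].astype(np.float32)*1000)
        print(name,len(q),'mean',q.mean(0).round(4),'rect',np.round(r[0],1),np.round(r[1],1),round(r[2],1),'z95',np.percentile(q[:,2],[50,98]).round(4))
region('sqtray',130,285,145,212,.006,.02)
region('rtray',345,498,143,218,.006,.02)
region('squat',172,215,260,305,.02,.2)
region('squatlid',172,215,260,305,.045,.2)
region('tall',398,440,262,308,.02,.2)
region('talllid',398,440,262,308,.07,.2)
region('sqjar',95,140,250,298,.02,.2)
region('filter',258,294,270,304,.02,.2)
region('filtertop',258,294,270,304,.038,.2)
region('latch',470,510,265,305,.01,.2)
region('latchtop',470,510,265,305,.022,.2)
region('spoon',338,370,234,318,.0045,.03)
region('ramekin',290,328,192,232,.015,.2)
region('egg',290,325,122,160,.015,.2)
region('pink',435,480,225,262,.02,.2)
region('red',366,406,313,350,.02,.2)
region('yellow',416,460,330,370,.02,.2)
# wood mask rects
wood=((hsv[...,1]>70)&(hsv[...,0]<25)).astype(np.uint8)
for n,(a,b,c,d) in dict(sq=(128,288,145,214),rd=(345,498,143,220)).items():
    m=wood[c:d,a:b]>0; k=cv2.morphologyEx(m.astype(np.uint8),cv2.MORPH_OPEN,np.ones((3,3)))>0
    w=W[c:d,a:b][k]; w=w[np.isfinite(w[:,0])]; r=cv2.minAreaRect(w[:,:2].astype(np.float32)*1000); print('wood',n,k.sum(),r,np.median(w[:,2]))
E
```

```text
table z med -0.00012246531966916932 7.307057387946343e-05
sqtray 1542 mean [0.6169 0.1851 0.0086] rect [617.1 187.3] [244.3  94.5] 89.8 z95 [0.0082 0.013 ]
rtray 1506 mean [ 0.6248 -0.199   0.0087] rect [ 624.6 -195.9] [246.4  89.8] 82.6 z95 [0.0084 0.0134]
squat 810 mean [0.4356 0.196  0.0498] rect [435.1 198.9] [52.7 53.5] 70.7 z95 [0.0532 0.0582]
squatlid 602 mean [0.4352 0.199  0.0541] rect [435.2 198.7] [43.9 47.1] 1.1 z95 [0.0543 0.0586]
tall 810 mean [ 0.4382 -0.1792  0.077 ] rect [ 438.3 -182.7] [47.2 48.9] 54.0 z95 [0.0845 0.0898]
talllid 641 mean [ 0.438  -0.1824  0.0839] rect [ 438.2 -183.7] [45.4 47.7] 54.0 z95 [0.0855 0.09  ]
sqjar 1043 mean [0.4446 0.3229 0.0584] rect [444.3 327.8] [50.3 50.1] 19.7 z95 [0.0644 0.0687]
filter 537 mean [0.4311 0.0579 0.0433] rect [430.3  58.3] [42.8 44.1] 1.2 z95 [0.0436 0.0473]
filtertop 515 mean [0.4311 0.0582 0.0437] rect [431.1  58.4] [42.4 42.9] 57.1 z95 [0.0437 0.0473]
latch 400 mean [ 0.4371 -0.32    0.0217] rect [ 436.4 -321.7] [25.  52.8] 55.5 z95 [0.0214 0.0297]
latchtop 192 mean [ 0.436  -0.3207  0.0264] rect [ 436.3 -319.3] [2
[... 185 characters left out ...]
   3. ] [57.8 57.9] 45.3 z95 [0.0289 0.0366]
egg 416 mean [0.6839 0.0089 0.0428] rect [682.9   8.5] [39.1 39.5] 62.3 z95 [0.0436 0.052 ]
pink 837 mean [ 0.5078 -0.2473  0.0751] rect [ 509.3 -251.7] [49.8 45.1] 1.0 z95 [0.0839 0.0905]
red 802 mean [ 0.3594 -0.1279  0.0778] rect [ 357.1 -130.7] [49.  48.9] 7.5 z95 [0.0845 0.0902]
yellow 880 mean [ 0.33   -0.2169  0.075 ] rect [ 327.5 -221.4] [48.1 49.4] 74.4 z95 [0.0837 0.0899]
wood sq 6424 ((617.2120971679688, 188.78463745117188), (84.9001235961914, 246.07614135742188), 1.9111247062683105) 0.004024400932834075
wood rd 6086 ((626.7410278320312, -196.81809997558594), (247.1666717529297, 86.9077377319336), 83.74295043945312) 0.003914326396228809
```

View pics/topc.png

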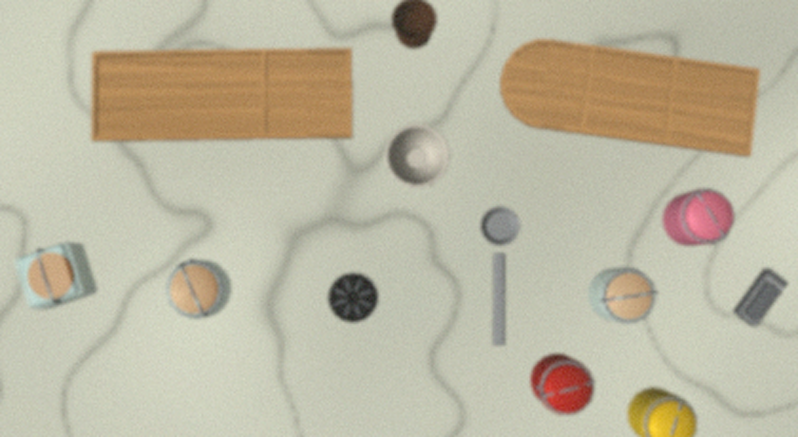

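Each item shows clearly in the crop. Next come the exact axes of the trays, spoon and latch.

```bash
python3 - <<'E'
from h import *
T=np.load('top0.npz');W=T['W'];p=T['p'];hsv=cv2.cvtColor(p,cv2.COLOR_BGR2HSV)
def ax(q):
    c=q.mean(0); v=np.linalg.svd(q-c,full_matrices=False)[2][0]; return c,v,np.degrees(np.arctan2(v[1],v[0]))
wood=((hsv[...,1]>70)&(hsv[...,0]<25)).astype(np.uint8)
for n,(a,b,c,d) in dict(sq=(128,288,145,214),rd=(345,498,143,220)).items():
    k=cv2.morphologyEx(wood[c:d,a:b],cv2.MORPH_OPEN,np.ones((3,3)))>0
    w=W[c:d,a:b][k][:,:2]; w=w[np.isfinite(w[:,0])]; C,v,an=ax(w)
    v=v*(-1 if (v[1]>0)==(n=='sq') else 1)
    s=(w-C)@v; t=(w-C)@[-v[1],v[0]]
    O=C+v*(np.percentile(s,.3)+np.percentile(s,99.7))/2+np.array([-v[1],v[0]])*(np.percentile(t,1)+np.percentile(t,99))/2
    print(n,O.round(4),'x axis',v.round(4),np.ptp(s),np.ptp(t),{x:(O+v*x/1000).round(4) for x in (80,0,-80,-40)})
def pts(u0,u1,v0,v1,zl,zh):
    w=W[v0:v1,u0:u1].reshape(-1,3); return w[(w[:,2]>zl)&(w[:,2]<zh)][:,:2]
l=pts(470,510,265,305,.01,.1); print('latch',ax(l)); r=cv2.minAreaRect(l.astype(np.float32)*1000); print(cv2.boxPoints(r).round(1)); print('lever',ax(pts(470,510,265,305,.023,.1)))
h=pts(340,365,263,316,.005,.02); b=pts(340,368,236,260,.005,.02)
print('handle',ax(h),np.percentile(h,[1,50,99],axis=0).round(4).tolist()); print('bowl',np.percentile(b,[1,50,99],axis=0).round(4).tolist())
# handle by colour
m=(np.abs(p[266:310,340:365].astype(int).sum(2))); print(m.min(1)[:5], m[20])
E
```

```text
sq [0.6167 0.187 ] x axis [ 0.0298 -0.9996] 0.24596148898270048 0.08495692405237656 {80: array([0.6191, 0.107 ]), 0: array([0.6167, 0.187 ]), -80: array([0.6143, 0.2669]), -40: array([0.6155, 0.227 ])}
rd [ 0.625  -0.1962] x axis [0.1066 0.9943] 0.2471820180839755 0.08718093169563665 {80: array([ 0.6335, -0.1167]), 0: array([ 0.625 , -0.1962]), -80: array([ 0.6165, -0.2757]), -40: array([ 0.6207, -0.236 ])}
latch (array([ 0.43710239, -0.32001811]), array([-0.82080686,  0.57120583]), np.float64(145.16564519146507))
[[ 407.5 -317.1]
 [ 451.1 -347. ]
 [ 465.2 -326.4]
 [ 421.7 -296.5]]
lever (array([ 0.43515593, -0.32041036]), array([-0.81510407,  0.57931456]), np.float64(144.5976533162597))
handle (array([ 0.43142402, -0.07594148]), array([-0.99996326, -0.00857169]), np.float64(-179.5088725295333)) [[0.3892, -0.0813], [0.4313, -0.076], [0.4736, -0.0704]]
bowl [[0.4824, -0.0919], [0.5015, -0.0756], [0.5168, -0.058]]
[180 174 176 175 175] [261 253 257 252 254 254 255 259 243 222 214 200 192 189 190 193 232 246
 258 255 258 258 261 264 257]
```

Call:
servo_tool:
  deltas:
    - [[0,0,0],-0.12,8.54]
    - [[0,0,0],-0.12,8.54]
    - [[0,0,0],-0.12,8.54]
    - [[0,0,0],-0.12,8.54]
    - [[0,0,0],-0.12,8.54]
    - [[0,0,0],-0.12,8.54]
    - [[0,0,0],-0.12,8.54]
    - [[0,0,0],-0.12,8.54]
    - [[0,0,0],-0.12,8.54]
    - [[0,0,0],-0.12,8.54]
    - [[0,0,0],-0.12,8.54]
    - [[0,0,0],-0.12,8.54]
  force: 40

```text
clock: 1.1
position: [0.2379, -0.5743, 0.2244]
ee_rot: [0.988, 0.157, -0.002, -0.006]
ft_force: [0.1, 0.1, -0.2]
grip_width: 0.997
```

Call:
servo_tool:
  deltas:
    - [[0,0,0],-0.12,8.54]
    - [[0,0,0],-0.12,8.54]
    - [[0,0,0],-0.12,8.54]
    - [[0,0,0],-0.12,8.54]
    - [[0,0,0],-0.12,8.54]
    - [[0,0,0],-0.12,8.54]
    - [[0,0,0],0,8.54]
    - [[0,0,0],0,8.54]

```text
clock: 1.77
position: [0.2367, -0.5727, 0.2204]
ee_rot: [0.861, 0.509, 0.001, -0.01]
ft_force: [-0.9, 0.3, 0.4]
grip_width: 1.002
```

```bash
cat >> h.py <<'E'
def to(x,y,z,yaw=None):
    "tool-frame shift in cm and turn in rad still to go"
    o=telemetry.get_obs(); r=R.from_quat(o['ee_rot']); X=r.as_matrix()[:,0]; y0=np.degrees(np.arctan2(X[1],X[0]))
    s=r.inv().apply(np.array([x,y,z])-o['position'])*100
    print('t%.1f'%o['clock'],'pos',np.round(o['position'],4),'yaw %.1f'%y0,'tilt',np.round(r.as_matrix()[:,2],3),'F',np.round(o['ft_force'],1),'w %.3f'%o['grip_width'],
     '\nshift',np.round(s,2),'turn',None if yaw is None else round(-np.radians((yaw-y0+180)%360-180),3))
E
python3 -c "
from h import *
to(.4365,-.3215,.12,55.5)"
```

```text
t1.8 pos [ 0.2367 -0.5727  0.2204] yaw 61.2 tilt [-0.008  0.018 -1.   ] F [-0.9  0.3  0.4] w 1.002 
shift [31.51  5.58 10.33] turn 0.1
```

Call:
servo_tool:
  deltas:
    - [[2.6,0.46,0.7],0.02,8.54]
    - [[2.6,0.46,0.7],0.02,8.54]
    - [[2.6,0.46,0.7],0.02,8.54]
    - [[2.6,0.46,0.7],0.02,8.54]
    - [[2.6,0.46,0.7],0.02,8.54]
    - [[2.6,0.46,0.7],0,8.54]
    - [[2.6,0.46,0.7],0,8.54]
    - [[2.6,0.46,0.7],0,8.54]
    - [[2.6,0.46,0.7],0,8.54]
    - [[2.6,0.46,0.7],0,8.54]
    - [[2.6,0.46,0.7],0,8.54]
    - [[1.5,0.46,0.7],0,8.54]

```text
clock: 2.77
position: [0.4558, -0.363, 0.1461]
ee_rot: [0.903, 0.43, -0.004, 0.003]
ft_force: [0.3, 0.6, 0.8]
grip_width: 1.004
```

```bash
python3 -c "
from h import *
to(.4365,-.3215,.06,55.5)"
```

```text
t2.8 pos [ 0.4558 -0.363   0.1461] yaw 50.9 tilt [-0.004 -0.009 -1.   ] F [0.3 0.6 0.8] w 1.004 
shift [ 2.09 -4.14  8.58] turn -0.08
```

Call:
servo_tool:
  deltas:
    - [[0.4,-0.9,1.6],-0.02,6]
    - [[0.4,-0.9,1.6],-0.02,6]
    - [[0.4,-0.9,1.6],-0.02,6]
    - [[0.4,-0.9,1.6],-0.02,6]
    - [[0.4,-0.5,1.6],0,6]
    - [[0,0,0],0,6]
    - [[0,0,0],0,6]

```text
clock: 3.35
position: [0.4386, -0.3154, 0.0616]
ee_rot: [0.889, 0.458, -0.003, 0.002]
ft_force: [0.3, -0.2, 0.8]
grip_width: 0.706
```

```bash
python3 -c "
from h import *
to(.4365,-.3215,.003,55.5)"
```

```text
t3.4 pos [ 0.4386 -0.3154  0.0616] yaw 54.5 tilt [-0.003 -0.007 -1.   ] F [ 0.3 -0.2  0.8] w 0.706 
shift [-0.57  0.17  5.86] turn -0.018
```

Call:
servo_tool:
  deltas:
    - [[-0.3,0.1,1.3],-0.02,6]
    - [[-0.3,0.1,1.3],0,6]
    - [[0,0,1.3],0,6]
    - [[0,0,1.2],0,6]
    - [[0,0,0.3],0,6]
    - [[0,0,0],0,6]

```text
clock: 3.85
position: [0.4378, -0.3271, 0.005]
ee_rot: [0.886, 0.464, -0.003, 0.005]
ft_force: [-0.6, -0.5, -0.1]
grip_width: 0.706
```

```bash
python3 -c "
from h import *
to(.4365,-.3215,.003,55.5)"
```

```text
t3.9 pos [ 0.4378 -0.3271  0.005 ] yaw 55.2 tilt [-0.    -0.011 -1.   ] F [-0.6 -0.5 -0.1] w 0.706 
shift [ 0.38 -0.43  0.19] turn -0.005
```

Call:
servo_tool:
  deltas:
    - [[0.35,-0.4,0],0,2]
    - [[0,0,0],0,1]
    - [[0,0,0],0,1]
    - [[0,0,0],0,1]
    - [[0,0,0],0,1]
    - [[0,0,0],0,1]
  force: 50

```text
clock: 4.35
position: [0.4376, -0.3222, 0.0068]
ee_rot: [0.886, 0.463, -0.002, 0.006]
ft_force: [-0.2, 0.8, -0.7]
grip_width: 0.265
```

Call:
servo_tool:
  deltas:
    - [[0,0,0],0,1]
    - [[0,0,0],0,1]
    - [[0,0,-0.5],0,1]
    - [[0,0,-2],0,1]
    - [[0,0,-3.5],0,1]
    - [[0,0,-3.5],0,1]
    - [[0,0,-3.5],0,1]
    - [[0,0,0],0,1]

```text
clock: 5.02
position: [0.4361, -0.3188, 0.1418]
ee_rot: [0.886, 0.464, -0.002, 0.003]
ft_force: [1.4, -0.9, -0.6]
grip_width: 0.266
```

```bash
python3 -c "
from h import *
to(.6335,-.1167,.13,55.5)"
```

```text
t5.0 pos [ 0.4361 -0.3188  0.1418] yaw 55.3 tilt [-0.001 -0.008 -1.   ] F [ 1.4 -0.9 -0.6] w 0.266 
shift [27.87  4.72  0.99] turn -0.004
```

Call:
servo_tool:
  deltas:
    - [[2.6,0.4,-0.2],0,1]
    - [[2.6,0.4,0],0,1]
    - [[2.6,0.4,0],-0.01,1]
    - [[2.6,0.4,0],-0.01,1]
    - [[2.6,0.4,0],-0.01,1]
    - [[2.6,0.4,0],-0.01,1]
    - [[2.6,0.4,0],-0.01,1]
    - [[2.6,0.4,0],-0.01,1]
    - [[2.6,0.4,0],-0.01,1]
    - [[2.6,0.4,0],-0.01,1]
    - [[1,0.4,0],0,1]
    - [[0,0,0],0,1]

```text
clock: 6.02
position: [0.6287, -0.1111, 0.1475]
ee_rot: [0.868, 0.497, -0.001, 0.008]
ft_force: [-1.0, 0.2, -1.5]
grip_width: 0.263
```

```bash
python3 -c "
from h import *
to(.6335,-.1167,.06,55.5)"
```

```text
t6.0 pos [ 0.6287 -0.1111  0.1475] yaw 59.6 tilt [ 0.005 -0.014 -1.   ] F [-1.   0.2 -1.5] w 0.263 
shift [-0.16  0.6   8.76] turn 0.072
```

Call:
servo_tool:
  deltas:
    - [[0,0.2,2.2],0.02,1]
    - [[0,0.2,2.2],0.02,1]
    - [[-0.2,0.2,2.2],0.02,1]
    - [[0,0,2.2],0,1]
    - [[0,0,2.2],0,1]
    - [[0,0,0.7],0,1]
    - [[0,0,0],0,1]

```text
clock: 6.6
position: [0.6321, -0.125, 0.0283]
ee_rot: [0.884, 0.467, -0.001, 0.01]
ft_force: [-0.4, 0.1, -0.6]
grip_width: 0.263
```

```bash
python3 -c "
from h import *
to(.6335,-.1167,.011,55.5)"
```

```text
t6.6 pos [ 0.6321 -0.125   0.0283] yaw 55.7 tilt [ 0.007 -0.018 -1.   ] F [-0.4  0.1 -0.6] w 0.263 
shift [ 0.78 -0.38  1.72] turn 0.003
```

Call:
servo_tool:
  deltas:
    - [[0.4,-0.2,0.7],0,1]
    - [[0.3,-0.2,0.6],0,1]
    - [[0.1,0,0.4],0,1]
    - [[0,0,0.1],0,1]
    - [[0,0,0],0,1]

```text
clock: 7.02
position: [0.6349, -0.1174, 0.0127]
ee_rot: [0.885, 0.466, 0.0, 0.011]
ft_force: [-0.6, -0.9, -0.5]
grip_width: 0.265
```

```bash
python3 -c "
from h import *
to(.6335,-.1167,.011,55.5)"
```

```text
t7.0 pos [ 0.6349 -0.1174  0.0127] yaw 55.6 tilt [ 0.011 -0.02  -1.   ] F [-0.6 -0.9 -0.5] w 0.265 
shift [-0.01 -0.16  0.16] turn 0.001
```

Call:
servo_tool:
  deltas:
    - [[0,0,0.15],0,1]
    - [[0,0,0.05],0,1]
    - [[0,0,0],0,4]
    - [[0,0,0],0,4]
    - [[0,0,0],0,4]
    - [[0,0,0],0,4]
    - [[0,0,-0.5],0,4]
    - [[0,0,-1.5],0,4]
    - [[0,0,-3],0,4]
    - [[0,0,-3],0.12,5]
    - [[0,0,-3],0.12,8.54]
    - [[0,0,-3],0.12,8.54]

```text
clock: 8.02
position: [0.6302, -0.1139, 0.1552]
ee_rot: [0.955, 0.297, -0.001, 0.008]
ft_force: [0.8, -0.7, -0.6]
grip_width: 0.846
```

Call:
servo_tool:
  deltas:
    - [[0,0,-2],0.12,8.54]
    - [[0,0,-1],0.12,8.54]
    - [[0,0,0],0.12,8.54]
    - [[0,0,0],0.12,8.54]
    - [[0,0,0],0.12,8.54]
    - [[0,0,0],0,8.54]

```text
clock: 8.52
position: [0.6341, -0.1111, 0.2076]
ee_rot: [1.0, -0.014, 0.013, 0.009]
ft_force: [-0.6, 0.4, -0.0]
grip_width: 1.002
```

```bash
python3 -c "
from h import *
to(.438,-.1835,.15,0)
p,d,c=look('top');cv2.imwrite('pics/t1.png',cv2.convertScaleAbs(p[130:230,330:510],alpha=2.2))
W=cloud(d,c)[143:220,345:498].reshape(-1,3);q=W[(W[:,2]>.015)&(W[:,2]<.05)];print(len(q),q.mean(0),np.percentile(q[:,2],[50,95]))
"
```

```text
t8.5 pos [ 0.6341 -0.1111  0.2076] yaw -1.6 tilt [ 0.026 -0.019 -0.999] F [-0.6  0.4 -0. ] w 1.002 
shift [-19.55   7.68   5.39] turn -0.028
267 [ 0.62853165 -0.11209078  0.02633819] [0.02655055 0.03339935]
```

Call:
servo_tool:
  deltas:
    - [[-2.4,0.95,0.3],-0.01,8.54]
    - [[-2.4,0.95,0.3],-0.01,8.54]
    - [[-2.4,0.95,0.3],0,8.54]
    - [[-2.4,0.95,0.3],0,8.54]
    - [[-2.4,0.95,0.3],0,8.54]
    - [[-2.4,0.95,0.3],0,8.54]
    - [[-2.4,0.95,0.3],0,8.54]
    - [[-2.0,0.8,0.3],0,8.54]
    - [[0,0,0],0,8.54]
    - [[0,0,0],0,8.54]

```text
clock: 9.4
position: [0.4393, -0.1886, 0.1821]
ee_rot: [0.999, 0.028, 0.014, 0.01]
ft_force: [0.4, 0.9, 0.2]
grip_width: 1.001
```

```bash
python3 -c "
from h import *
to(.438,-.1835,.12,0)
"
```

```text
t9.4 pos [ 0.4393 -0.1886  0.1821] yaw 3.2 tilt [ 0.028 -0.018 -0.999] F [0.4 0.9 0.2] w 1.001 
shift [-0.26 -0.64  6.19] turn 0.056
```

Call:
servo_tool:
  deltas:
    - [[-0.1,-0.3,1.6],0.03,8.54]
    - [[-0.1,-0.3,1.6],0.02,8.54]
    - [[0,0,1.6],0,8.54]
    - [[0,0,1.4],0,8.54]
    - [[0,0,0],0,8.54]
    - [[0,0,0],0,8.54]

```text
clock: 9.9
position: [0.4444, -0.181, 0.1215]
ee_rot: [1.0, 0.013, 0.017, 0.01]
ft_force: [0.5, -0.2, 0.5]
grip_width: 1.005
```

```bash
python3 -c "
from h import *
to(.438,-.1835,.03,0)
"
```

```text
t9.9 pos [ 0.4444 -0.181   0.1215] yaw 1.5 tilt [ 0.034 -0.02  -0.999] F [ 0.5 -0.2  0.5] w 1.005 
shift [-0.95  0.05  9.13] turn 0.026
```

Call:
servo_tool:
  deltas:
    - [[-0.4,0,1.6],0.02,8.54]
    - [[-0.4,0,1.6],0,8.54]
    - [[-0.2,0,1.6],0,8.54]
    - [[0,0,1.6],0,8.54]
    - [[0,0,1.6],0,8.54]
    - [[0,0,1.0],0,8.54]
    - [[0,0,0],0,8.54]

```text
clock: 10.48
position: [0.4461, -0.1823, 0.0361]
ee_rot: [1.0, 0.009, 0.022, 0.012]
ft_force: [-0.3, -0.3, -0.4]
grip_width: 0.998
```

```bash
python3 -c "
from h import *
to(.438,-.1835,.03,0)
"
```

```text
t10.5 pos [ 0.4461 -0.1823  0.0361] yaw 1.1 tilt [ 0.045 -0.023 -0.999] F [-0.3 -0.3 -0.4] w 0.998 
shift [-0.84  0.09  0.57] turn 0.019
```

Call:
servo_tool:
  deltas:
    - [[-0.8,0,0.3],0.02,8.54]
    - [[0,0,0],0,3]
    - [[0,0,0],0,3]
    - [[0,0,0],0,3]
    - [[0,0,0],0,3]
    - [[0,0,0],0,3]
  force: 50

```text
clock: 10.98
position: [0.44, -0.1832, 0.0368]
ee_rot: [1.0, -0.001, 0.025, 0.013]
ft_force: [-0.7, 1.1, -2.0]
grip_width: 0.571
```

```bash
python3 -c "
from h import *
to(.6191,.107,.15,0)
"
```

```text
t11.0 pos [ 0.44   -0.1832  0.0368] yaw -0.1 tilt [ 0.049 -0.025 -0.998] F [-0.7  1.1 -2. ] w 0.571 
shift [ 18.4  -28.78 -11.15] turn -0.002
```

Call:
servo_tool:
  deltas:
    - [[0,0,-1],0,3]
    - [[0,0,-3.5],0,3]
    - [[0,0,-3.5],0,3]
    - [[1.9,-3,-2],0,3]
    - [[1.9,-3,0],0,3]
    - [[1.9,-3,0],0,3]
    - [[1.9,-3,0],0,3]
    - [[1.9,-3,0],0,3]
    - [[1.9,-3,0],0,3]
    - [[1.9,-3,0],0,3]
    - [[1.9,-3,0],0,3]
    - [[1.5,-2.5,0],0,3]

```text
clock: 11.98
position: [0.6072, 0.0872, 0.1534]
ee_rot: [0.999, -0.009, 0.027, 0.014]
ft_force: [0.3, -0.9, -2.7]
grip_width: 0.57
```

```bash
python3 -c "
from h import *
to(.6191,.107,.06,0)
"
```

```text
t12.0 pos [0.6072 0.0872 0.1534] yaw -1.0 tilt [ 0.054 -0.028 -0.998] F [ 0.3 -0.9 -2.7] w 0.570 
shift [ 0.65 -2.25  9.33] turn -0.018
```

Call:
servo_tool:
  deltas:
    - [[0.3,-1.2,2.5],0,3]
    - [[0,-1,2.5],0,3]
    - [[0,0,2.5],0,3]
    - [[0,0,1.3],0,3]
    - [[0,0,0],0,3]

```text
clock: 12.4
position: [0.6188, 0.1188, 0.0669]
ee_rot: [0.999, -0.004, 0.03, 0.01]
ft_force: [-0.5, -1.0, -2.2]
grip_width: 0.571
```

```bash
python3 -c "
from h import *
to(.6191,.107,.042,0)
"
```

```text
t12.4 pos [0.6188 0.1188 0.0669] yaw -0.4 tilt [ 0.059 -0.021 -0.998] F [-0.5 -1.  -2.2] w 0.571 
shift [-0.11  1.13  2.51] turn -0.008
```

Call:
servo_tool:
  deltas:
    - [[-0.2,0.8,0.8],0,3]
    - [[-0.1,0.3,1],0,3]
    - [[0,0,0.5],0,3]
    - [[0,0,0.1],0,3]

```text
clock: 12.73
position: [0.6183, 0.1036, 0.0447]
ee_rot: [0.999, -0.006, 0.031, 0.011]
ft_force: [0.1, -0.5, -2.8]
grip_width: 0.573
```

```bash
python3 -c "
from h import *
to(.6191,.107,.042,0)
"
```

```text
t12.7 pos [0.6183 0.1036 0.0447] yaw -0.6 tilt [ 0.062 -0.022 -0.998] F [ 0.1 -0.5 -2.8] w 0.573 
shift [ 0.06 -0.34  0.27] turn -0.011
```

Call:
servo_tool:
  deltas:
    - [[0,-0.3,0.3],0,3]
    - [[0,0,0.1],0,3]
    - [[0,0,0],0,8]
    - [[0,0,0],0,8]
    - [[0,0,0],0,8]
    - [[0,0,-1.5],0,8]
    - [[0,0,-3.5],0,8]
    - [[0,0,-3.5],0,8]
    - [[0,0,-3.5],0,6]

```text
clock: 13.48
position: [0.6085, 0.1086, 0.1626]
ee_rot: [1.0, -0.006, 0.027, 0.011]
ft_force: [-0.2, 0.4, 0.4]
grip_width: 0.816
```

Call:
servo_tool:
  deltas:
    - [[0,0,0],-0.12,5]
    - [[0,0,0],-0.12,5]
    - [[0,0,0],-0.12,5]
    - [[0,0,0],-0.12,5]
    - [[0,0,0],-0.12,5]
    - [[0,0,0],-0.12,5]
    - [[0,0,0],-0.12,5]
    - [[0,0,0],-0.12,5]
    - [[0,0,0],-0.12,5]
    - [[0,0,0],-0.12,5]
    - [[0,0,0],-0.12,5]
    - [[0,0,0],-0.12,5]

```text
clock: 14.48
position: [0.6138, 0.1148, 0.1956]
ee_rot: [0.736, 0.675, 0.026, 0.037]
ft_force: [-0.3, 1.3, -0.9]
grip_width: 0.584
```

```bash
python3 -c "
from h import *
to(.4505,-.076,.10,89.5)
p,d,c=look('scene');W=cloud(d,c);cv2.imwrite('pics/s1.png',cv2.resize(cv2.convertScaleAbs(p[140:460,160:500],alpha=2),None,fx=2,fy=1.8)[:600,:])
print(telemetry.get_obs()['joint_pos'].round(3))
"
```

```text
t14.5 pos [0.6138 0.1148 0.1956] yaw 85.0 tilt [ 0.088 -0.021 -0.996] F [-0.3  1.3 -0.9] w 0.584 
shift [-20.31 -15.42   8.47] turn -0.079
[ 0.397  0.422 -0.873  1.556  0.395  1.251  0.96 ]
```

View pics/s1.png

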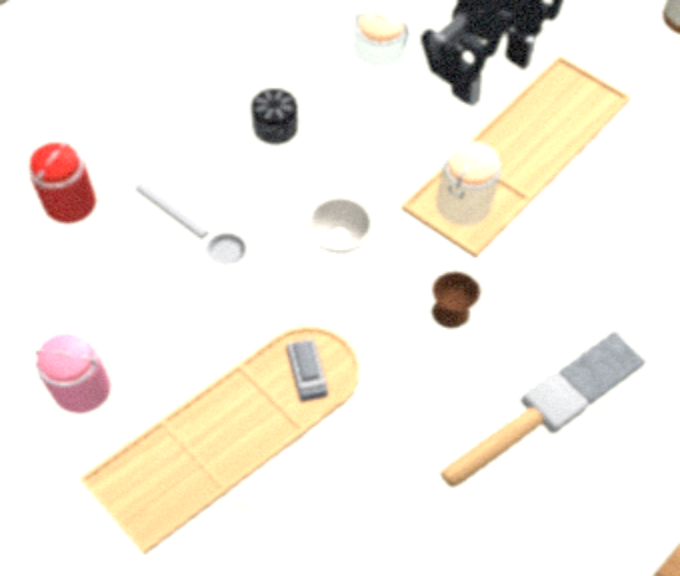

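Tall jar and latch are in their bays. The tool's tilt is drifting, at 0.09 rad now, so before the spoon I'll run small test moves to find out what drives it.

Call:
servo_tool:
  deltas:
    - [[0,0,0],0,5]
    - [[0,0,0],0,5]
    - [[0,0,0],0,5]
    - [[0,0,0],0,5]
    - [[0,0,0],0,5]
    - [[0,0,0],0,5]
    - [[0,0,0],0,5]
    - [[0,0,0],0,5]

```text
clock: 15.2
position: [0.614, 0.1153, 0.1993]
ee_rot: [0.738, 0.673, 0.027, 0.039]
ft_force: [-0.1, -0.3, -0.7]
grip_width: 0.581
```

```bash
python3 -c "
from h import *
to(.4505,-.076,.10,89.5);print(telemetry.get_obs()['joint_pos'].round(4))"
```

```text
t15.2 pos [0.614  0.1153 0.1993] yaw 84.7 tilt [ 0.092 -0.021 -0.996] F [-0.1 -0.3 -0.7] w 0.581 
shift [-20.45 -15.39   8.78] turn -0.085
[ 0.3964  0.4174 -0.8719  1.5538  0.3925  1.2539  0.9459]
```

Call:
servo_tool:
  deltas:
    - [[-2,-1.5,0],0,5]
    - [[-2,-1.5,0],0,5]
    - [[-2,-1.5,0],0,5]
    - [[-2,-1.5,0],0,5]
    - [[-2,-1.5,0],0,5]
    - [[-2,-1.5,0],0,5]
    - [[-2,-1.5,0],0,5]
    - [[-2,-1.5,0],0,5]
    - [[-2,-1.5,0],0,5]
    - [[0,0,0],0,5]

```text
clock: 16.03
position: [0.4558, -0.0558, 0.1856]
ee_rot: [0.738, 0.673, 0.027, 0.037]
ft_force: [0.6, 0.3, 0.1]
grip_width: 0.586
```

```bash
python3 -c "
from h import *
to(.4505,-.076,.10,89.5);print(telemetry.get_obs()['joint_pos'].round(4))"
```

```text
t16.0 pos [ 0.4558 -0.0558  0.1856] yaw 84.6 tilt [ 0.09  -0.017 -0.996] F [0.6 0.3 0.1] w 0.586 
shift [-1.98 -1.12  8.51] turn -0.085
[ 0.8938 -0.0424 -0.847   1.975  -0.0208  1.1041  1.532 ]
```

Call:
servo_tool:
  deltas:
    - [[3.6,-0.6,0.8],0,8.54]
    - [[3.6,-0.6,0.8],0,8.54]
    - [[3.6,-0.6,0.8],0,8.54]
    - [[3.6,-0.6,0.8],0,8.54]
    - [[3.6,-0.6,0.8],0,8.54]
    - [[3.6,-0.6,0.8],0,8.54]
    - [[3.6,-0.7,0.8],0,8.54]
    - [[0,0,0],0,8.54]

```text
clock: 16.7
position: [0.444, 0.2063, 0.1235]
ee_rot: [0.743, 0.667, 0.031, 0.041]
ft_force: [-0.7, -0.2, 0.5]
grip_width: 1.0
```

```bash
python3 -c "
from h import *
to(.4355,.199,.010,85)"
```

```text
t16.7 pos [0.444  0.2063 0.1235] yaw 83.7 tilt [ 0.1   -0.019 -0.995] F [-0.7 -0.2  0.5] w 1.000 
shift [-0.73 -1.92 11.22] turn -0.022
```

Call:
servo_tool:
  deltas:
    - [[-0.6,-1.2,1.5],0,8.54]
    - [[0,-0.6,2.6],0,8.54]
    - [[0,0,3],0,8.54]
    - [[0,0,2.6],0,8.54]
    - [[0,0,0.8],0,8.54]
    - [[0,0,0],0,8.54]

```text
clock: 17.2
position: [0.435, 0.2098, 0.0144]
ee_rot: [0.74, 0.671, 0.034, 0.039]
ft_force: [0.3, -0.7, 0.5]
grip_width: 0.999
```

```bash
python3 -c "
from h import *
to(.4355,.199,.010,85)"
```

```text
t17.2 pos [0.435  0.2098 0.0144] yaw 84.4 tilt [ 0.102 -0.011 -0.995] F [ 0.3 -0.7  0.5] w 0.999 
shift [-1.07  0.11  0.46] turn -0.011
```

Call:
servo_tool:
  deltas:
    - [[-1.05,0.3,0.5],0,8.54]
    - [[0,0,0],0,3]
    - [[0,0,0],0,3]
    - [[0,0,0],0,3]
    - [[0,0,0],0,3]
  force: 50

```text
clock: 17.62
position: [0.4403, 0.1987, 0.0141]
ee_rot: [0.74, 0.67, 0.036, 0.04]
ft_force: [0.8, -0.1, -1.1]
grip_width: 0.605
```

Call:
servo_tool:
  deltas:
    - [[0,0,0],0,3]

```text
clock: 17.7
position: [0.4408, 0.1985, 0.0148]
ee_rot: [0.741, 0.67, 0.037, 0.04]
ft_force: [-0.7, -0.2, -1.4]
grip_width: 0.611
```

```bash
python3 -c "
from h import *
to(.6165,-.2757,.13,84)"
```

```text
t17.7 pos [0.4408 0.1985 0.0148] yaw 84.2 tilt [ 0.108 -0.01  -0.994] F [-0.7 -0.2 -1.4] w 0.611 
shift [-45.41  23.36  -9.06] turn 0.004
```

Call:
servo_tool:
  deltas:
    - [[0,0,-1.5],0,3]
    - [[0,0,-3.8],0,3]
    - [[0,0,-3.8],0,3]
    - [[-3.2,1.6,-2],0,3]
    - [[-3.4,1.75,0],0,3]
    - [[-3.4,1.75,0],0,3]
    - [[-3.4,1.75,0],0,3]
    - [[-3.4,1.75,0],0,3]
    - [[-3.4,1.75,0],0,3]
    - [[-3.4,1.75,0],0,3]
    - [[-3.4,1.75,0],0,3]
    - [[-3.4,1.75,0],0,3]

```text
clock: 18.7
position: [0.5578, -0.1221, 0.1545]
ee_rot: [0.734, 0.677, 0.038, 0.046]
ft_force: [0.9, 0.8, -0.5]
grip_width: 0.608
```

```bash
python3 -c "
from h import *
to(.6165,-.2757,.13,84)"
```

```text
t18.7 pos [ 0.5578 -0.1221  0.1545] yaw 85.3 tilt [ 0.117 -0.017 -0.993] F [ 0.9  0.8 -0.5] w 0.608 
shift [-14.82   6.75   3.38] turn 0.023
```

Call:
servo_tool:
  deltas:
    - [[-3.5,1.6,0.5],0.01,3]
    - [[-3.5,1.6,0.5],0.01,3]
    - [[-3.5,1.5,0.5],0,3]
    - [[-2.4,1.2,1],0,3]
    - [[-0.6,0.2,1],0,3]
    - [[0,0,0],0,3]

```text
clock: 19.2
position: [0.6112, -0.2822, 0.1279]
ee_rot: [0.745, 0.664, 0.037, 0.048]
ft_force: [0.2, 0.3, -0.7]
grip_width: 0.609
```

```bash
python3 -c "
from h import *
to(.6165,-.2757,.019,84)"
```

```text
t19.2 pos [ 0.6112 -0.2822  0.1279] yaw 83.4 tilt [ 0.12  -0.023 -0.993] F [ 0.2  0.3 -0.7] w 0.609 
shift [ 0.8  -0.87 10.85] turn -0.011
```

Call:
servo_tool:
  deltas:
    - [[0.5,-0.3,2],0,3]
    - [[0.3,0,3],0,3]
    - [[0,0,2.8],0,3]
    - [[0,0,1.2],0,3]
    - [[0,0,0],0,3]

```text
clock: 19.62
position: [0.6212, -0.2712, 0.039]
ee_rot: [0.744, 0.665, 0.039, 0.049]
ft_force: [-0.7, 0.1, -1.1]
grip_width: 0.61
```

```bash
python3 -c "
from h import *
to(.6215,-.2757,.019,84)"
```

```text
t19.6 pos [ 0.6212 -0.2712  0.039 ] yaw 83.5 tilt [ 0.124 -0.022 -0.992] F [-0.7  0.1 -1.1] w 0.610 
shift [-0.43 -0.17  2.  ] turn -0.008
```

Call:
servo_tool:
  deltas:
    - [[-0.4,-0.1,1.2],0,3]
    - [[0,0,0.7],0,3]
    - [[0,0,0.1],0,3]
    - [[0,0,0],0,3]

```text
clock: 19.95
position: [0.6239, -0.2743, 0.0219]
ee_rot: [0.744, 0.666, 0.04, 0.051]
ft_force: [0.0, -0.3, -0.2]
grip_width: 0.611
```

```bash
python3 -c "
from h import *
to(.6215,-.2757,.019,84)"
```

```text
t19.9 pos [ 0.6239 -0.2743  0.0219] yaw 83.6 tilt [ 0.127 -0.022 -0.992] F [ 0.  -0.3 -0.2] w 0.611 
shift [-0.16 -0.26  0.26] turn -0.006
```

Call:
servo_tool:
  deltas:
    - [[-0.1,-0.2,0.3],0,3]
    - [[0,0,0.1],0,6.8]
    - [[0,0,0],0,6.8]
    - [[0,0,0],0,6.8]
    - [[0,0,-2],0,6.8]
    - [[0,0,-3.8],0,6.8]
    - [[0,0,-3.8],0,6.8]
    - [[0,0,-2],0,6.8]

```text
clock: 20.62
position: [0.6057, -0.272, 0.1343]
ee_rot: [0.744, 0.666, 0.04, 0.049]
ft_force: [0.9, -0.5, 1.4]
grip_width: 0.8
```

```bash
python3 -c "
from h import *
to(.431,.0584,.08,84)
p,d,c=look('top');W=cloud(d,c);q=W[140:225,340:510].reshape(-1,3);q=q[(q[:,2]>.045)&(q[:,2]<.075)];print(len(q),np.median(q,0).round(4))
"
```

```text
t20.6 pos [ 0.6057 -0.272   0.1343] yaw 83.7 tilt [ 0.124 -0.02  -0.992] F [ 0.9 -0.5  1.4] w 0.800 
shift [ 30.93 -21.51   2.58] turn -0.006
158 [ 0.6013 -0.2711  0.056 ]
```

Call:
servo_tool:
  deltas:
    - [[3.2,-2.2,0],0,7.5]
    - [[3.2,-2.2,0],0,7.5]
    - [[3.2,-2.2,0],0,7.5]
    - [[3.2,-2.2,0],0,7.5]
    - [[3.2,-2.2,0],0,7.5]
    - [[3.2,-2.2,0],0,7.5]
    - [[3.2,-2.2,0.5],0,7.5]
    - [[3.2,-2.2,0.5],0,7.5]
    - [[3,-2.2,0.5],0,7.5]
    - [[0.8,-0.6,0],0,7.5]
    - [[0,0,0],0,7.5]

```text
clock: 21.58
position: [0.4378, 0.0502, 0.0935]
ee_rot: [0.745, 0.663, 0.041, 0.06]
ft_force: [0.2, -0.8, -0.9]
grip_width: 0.876
```

```bash
python3 -c "
from h import *
to(.434,.0584,.008,84)
"
```

```text
t21.6 pos [0.4378 0.0502 0.0935] yaw 83.3 tilt [ 0.141 -0.035 -0.989] F [ 0.2 -0.8 -0.9] w 0.876 
shift [ 0.93 -1.7   8.38] turn -0.012
```

Call:
servo_tool:
  deltas:
    - [[0.7,-1.2,1],0,7.5]
    - [[0.1,-0.5,3],0,7.5]
    - [[0,0,2.8],0,7.5]
    - [[0,0,1],0,7.5]
    - [[0,0,0],0,7.5]

```text
clock: 22.0
position: [0.4392, 0.0537, 0.0145]
ee_rot: [0.745, 0.662, 0.043, 0.066]
ft_force: [0.7, -0.0, -0.2]
grip_width: 0.879
```

```bash
python3 -c "
from h import *
to(.434,.0584,.008,84)
"
```

```text
t22.0 pos [0.4392 0.0537 0.0145] yaw 83.1 tilt [ 0.152 -0.04  -0.988] F [ 0.7 -0.  -0.2] w 0.879 
shift [ 0.41 -0.67  0.54] turn -0.015
```

Call:
servo_tool:
  deltas:
    - [[0.4,-0.6,0.5],0,7.5]
    - [[0,0,0],0,2.5]
    - [[0,0,0],0,2.5]
    - [[0,0,0],0,2.5]
    - [[0,0,0],0,2.5]
  force: 50

```text
clock: 22.42
position: [0.4382, 0.0558, 0.011]
ee_rot: [0.747, 0.661, 0.044, 0.066]
ft_force: [1.0, -0.1, -1.1]
grip_width: 0.502
```

```bash
python3 -c "
from h import *
to(.628,-.1962,.10,84)
"
```

```text
t22.4 pos [0.4382 0.0558 0.011 ] yaw 82.9 tilt [ 0.153 -0.04  -0.987] F [ 1.  -0.1 -1.1] w 0.502 
shift [-22.84  23.    -4.89] turn -0.019
```

Call:
servo_tool:
  deltas:
    - [[0,0,-1.5],0,2.5]
    - [[0,0,-3.5],0,2.5]
    - [[0,0,-3.5],0,2.5]
    - [[-2.7,2.7,-2],0,2.5]
    - [[-2.7,2.7,0],0,2.5]
    - [[-2.7,2.7,0],0,2.5]
    - [[-2.7,2.7,0],0,2.5]
    - [[-2.7,2.7,0],0,2.5]
    - [[-2.7,2.7,0],0,2.5]
    - [[-2.7,2.7,0],0,2.5]
    - [[-2.7,2.7,0],0,2.5]
    - [[-0.8,0.8,0],0,2.5]

```text
clock: 23.42
position: [0.6236, -0.2059, 0.171]
ee_rot: [0.746, 0.66, 0.041, 0.079]
ft_force: [-0.4, -0.5, -1.6]
grip_width: 0.5
```

```bash
python3 -c "
from h import *
to(.632,-.1962,.035,84)
"
```

```text
t23.4 pos [ 0.6236 -0.2059  0.171 ] yaw 82.8 tilt [ 0.166 -0.064 -0.984] F [-0.4 -0.5 -1.6] w 0.500 
shift [ 1.65 -1.63 13.46] turn -0.021
```

Call:
servo_tool:
  deltas:
    - [[1,-1,2.5],0,2.5]
    - [[0.5,-0.6,3.6],0,2.5]
    - [[0,0,3.6],0,2.5]
    - [[0,0,2.3],0,2.5]
    - [[0,0,0.5],0,2.5]

```text
clock: 23.83
position: [0.6356, -0.2076, 0.0464]
ee_rot: [0.749, 0.656, 0.044, 0.084]
ft_force: [-0.2, 0.8, -1.7]
grip_width: 0.498
```

```bash
python3 -c "
from h import *
to(.632,-.1962,.015,84)
"
```

```text
t23.8 pos [ 0.6356 -0.2076  0.0464] yaw 82.2 tilt [ 0.175 -0.068 -0.982] F [-0.2  0.8 -1.7] w 0.498 
shift [ 1.22 -1.07  2.95] turn -0.032
```

Call:
servo_tool:
  deltas:
    - [[1.1,-0.8,1],0,2.5]
    - [[0.2,-0.3,1.2],0,2.5]
    - [[0,0,0.6],0,2.5]
    - [[0,0,0],0,2.5]

```text
clock: 24.17
position: [0.6319, -0.1979, 0.017]
ee_rot: [0.75, 0.655, 0.044, 0.084]
ft_force: [-0.1, -0.7, -1.3]
grip_width: 0.5
```

```bash
python3 -c "
from h import *
to(.632,-.1962,.015,84)
"
```

```text
t24.2 pos [ 0.6319 -0.1979  0.017 ] yaw 82.0 tilt [ 0.176 -0.069 -0.982] F [-0.1 -0.7 -1.3] w 0.500 
shift [ 0.18 -0.05  0.19] turn -0.035
```

Call:
servo_tool:
  deltas:
    - [[0.1,0,0.2],0,2.5]
    - [[0,0,0],0,5.8]
    - [[0,0,0],0,5.8]
    - [[0,0,0],0,5.8]
    - [[0,0,-2],0,5.8]
    - [[0,0,-3.8],0,5.8]
    - [[0,0,-3.8],0,5.8]
    - [[-0.5,-2,-2],0,5.8]

```text
clock: 24.83
position: [0.5939, -0.1918, 0.1305]
ee_rot: [0.75, 0.655, 0.045, 0.084]
ft_force: [0.7, -0.1, 0.8]
grip_width: 0.678
```

```bash
python3 -c "
from h import *
to(.4505,-.076,.08,89.5); print(telemetry.get_obs()['joint_pos'].round(3))
"
```

```text
t24.8 pos [ 0.5939 -0.1918  0.1305] yaw 82.0 tilt [ 0.178 -0.067 -0.982] F [ 0.7 -0.1  0.8] w 0.678 
shift [  9.69 -16.39   1.62] turn -0.13
[ 0.998  0.434 -0.945  1.731  0.47   0.999  1.34 ]
```

Call:
servo_tool:
  deltas:
    - [[2.1,-3.2,0.2],-0.03,4]
    - [[2.1,-3.2,0.2],-0.03,4]
    - [[2.1,-3.2,0.2],-0.03,4]
    - [[1.6,-3.2,0.2],-0.03,4]
    - [[0.5,-1.2,0.2],-0.02,4]
    - [[0,0,0],0,4]

```text
clock: 25.33
position: [0.4635, -0.0981, 0.0948]
ee_rot: [0.7, 0.706, 0.037, 0.095]
ft_force: [0.0, -1.7, 0.8]
grip_width: 0.469
```

```bash
python3 -c "
from h import *
to(.452,-.076,.05,90.5); print(telemetry.get_obs()['joint_pos'].round(3))
p,d,c=look('top');W=cloud(d,c);q=W[130:225,340:510].reshape(-1,3);
for a,b in ((-.36,-.236),(-.236,-.156),(-.156,-.05)):
  s=q[(q[:,1]>a)&(q[:,1]<b)&(q[:,2]>.018)&(q[:,2]<.075)];r=cv2.minAreaRect(s[:,:2].astype(np.float32)*1000);print(len(s),r,np.percentile(s[:,2],[50,95]).round(4))
q=W[130:220,120:290].reshape(-1,3);s=q[(q[:,2]>.07)];print(len(s),np.median(s,0),cv2.minAreaRect(s[:,:2].astype(np.float32)*1000))
big=cv2.resize(cv2.convertScaleAbs(p[130:360,90:510],alpha=2.2),None,fx=1.9,fy=1.9);cv2.imwrite('pics/t2.png',big)
"
```

```text
t25.3 pos [ 0.4635 -0.0981  0.0948] yaw 90.0 tilt [ 0.187 -0.081 -0.979] F [ 0.  -1.7  0.8] w 0.469 
shift [ 2.57 -1.93  3.99] turn -0.008
[ 1.21   0.088 -1.152  2.127  0.209  0.796  1.513]
818 ((617.2424926757812, -273.2961730957031), (54.089500427246094, 50.07609939575195), 12.305862426757812) [0.0566 0.0614]
548 ((626.2938842773438, -197.6560821533203), (43.066410064697266, 41.73537826538086), 34.346168518066406) [0.047  0.0504]
393 ((636.1121826171875, -119.01533508300781), (23.960433959960938, 52.83317184448242), 55.899356842041016) [0.0256 0.0331]
646 [0.61558142 0.10136183 0.08937771] ((618.2940063476562, 102.6831283569336), (46.21735763549805, 46.973270416259766), 2.564832925796509)
```

View pics/t2.png

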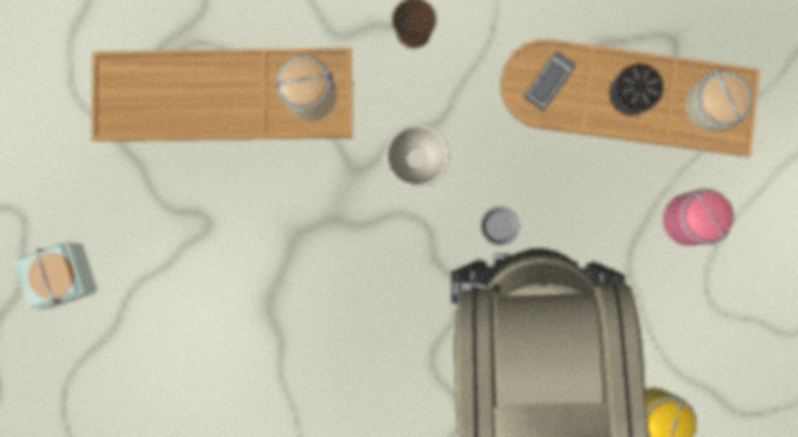

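All four placed items sit inside their bays: tall jar (305,85), latch (549,82), filter (637,90), squat jar (722,98). The spoon's bowl is at (500,225), and it's the last item.

Call:
servo_tool:
  deltas:
    - [[2,-1.5,1],0,4]
    - [[0.5,-0.6,2.2],0,4]
    - [[0,0,1.5],0,4]
    - [[0,0,0],0,4]

```text
clock: 25.72
position: [0.4602, -0.0806, 0.0475]
ee_rot: [0.703, 0.703, 0.04, 0.102]
ft_force: [-0.7, -0.6, 0.4]
grip_width: 0.469
```

```bash
python3 -c "
from h import *
to(.452,-.076,.004,90.5)
"
```

```text
t25.7 pos [ 0.4602 -0.0806  0.0475] yaw 89.5 tilt [ 0.199 -0.087 -0.976] F [-0.7 -0.6  0.4] w 0.469 
shift [ 0.83 -1.67  4.04] turn -0.017
```

Call:
servo_tool:
  deltas:
    - [[0.5,-1,1.2],0,4]
    - [[0.2,-0.5,1.4],0,4]
    - [[0,0,0.9],0,4]
    - [[0,0,0],0,4]

```text
clock: 26.05
position: [0.4593, -0.0772, 0.0123]
ee_rot: [0.704, 0.701, 0.043, 0.102]
ft_force: [-0.1, 0.5, 0.1]
grip_width: 0.472
```

```bash
python3 -c "
from h import *
to(.452,-.076,.004,90.5)
"
```

```text
t26.1 pos [ 0.4593 -0.0772  0.0123] yaw 89.3 tilt [ 0.204 -0.084 -0.975] F [-0.1  0.5  0.1] w 0.472 
shift [ 0.18 -0.88  0.65] turn -0.021
```

Call:
servo_tool:
  deltas:
    - [[0.2,-0.8,0.6],0,3]
    - [[0,0,0.15],0,2]
    - [[0,0,0],0,0.4]
    - [[0,0,0],0,0.4]
    - [[0,0,0],0,0.4]
    - [[0,0,0],0,0.4]
  force: 60

```text
clock: 26.55
position: [0.4567, -0.0767, 0.0064]
ee_rot: [0.705, 0.7, 0.045, 0.104]
ft_force: [0.7, -0.4, -0.6]
grip_width: 0.095
```

```bash
python3 -c "
from h import *
to(.452,-.076,.004,90.5)
"
```

```text
t26.6 pos [ 0.4567 -0.0767  0.0064] yaw 89.1 tilt [ 0.209 -0.084 -0.974] F [ 0.7 -0.4 -0.6] w 0.095 
shift [ 0.08 -0.51  0.13] turn -0.024
```

Call:
servo_tool:
  deltas:
    - [[0,0,-1],0,0.4]
    - [[0,0,-3],0,0.4]
    - [[0,0,-3.5],0,0.4]
    - [[0,0,-3.5],0,0.4]
    - [[0,0,0],0,0.4]

```text
clock: 26.97
position: [0.4368, -0.0697, 0.0968]
ee_rot: [0.705, 0.7, 0.043, 0.103]
ft_force: [0.0, -1.6, 0.2]
grip_width: 0.097
```

```bash
python3 -c "
from h import *
to(.6155,.222,.16,1)
p,d,c=look('scene');cv2.imwrite('pics/s2.png',cv2.resize(cv2.convertScaleAbs(p[100:400,100:440],alpha=1.8),None,fx=2,fy=2))
"
```

```text
t27.0 pos [ 0.4368 -0.0697  0.0968] yaw 89.1 tilt [ 0.205 -0.085 -0.975] F [ 0.  -1.6  0.2] w 0.097 
shift [28.82 18.84 -4.97] turn 1.537
```

View pics/s2.png

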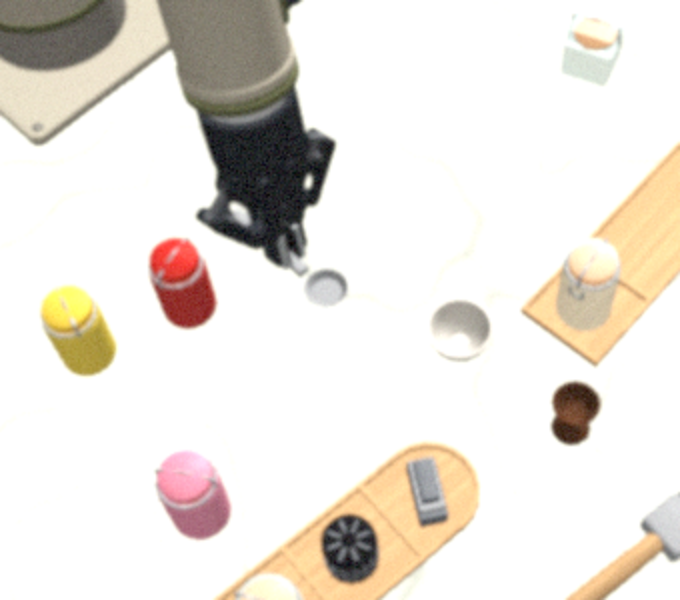

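Call:
servo_tool:
  deltas:
    - [[0,0,-3],0,0.4]
    - [[2.9,1.9,-1.5],0,0.4]
    - [[2.9,1.9,-0.5],0,0.4]
    - [[2.9,1.9,0],0,0.4]
    - [[2.9,1.9,0],0,0.4]
    - [[2.9,1.9,0],0,0.4]
    - [[2.9,1.9,0],0,0.4]
    - [[2.9,1.9,0],0,0.4]
    - [[2.9,1.9,0],0,0.4]
    - [[2.5,1.6,0],0,0.4]
    - [[0.5,0.5,0],0,0.4]
    - [[0,0,0],0,0.4]

```text
clock: 28.02
position: [0.5663, 0.1406, 0.1342]
ee_rot: [0.709, 0.698, 0.03, 0.093]
ft_force: [0.2, 0.2, -0.4]
grip_width: 0.096
```

Call:
servo_tool:
  deltas:
    - [[0,0,0],0.12,0.4]
    - [[0,0,0],0.12,0.4]
    - [[0,0,0],0.12,0.4]
    - [[0,0,0],0.12,0.4]
    - [[0,0,0],0.12,0.4]
    - [[0,0,0],0.12,0.4]

```text
clock: 28.52
position: [0.5643, 0.137, 0.1222]
ee_rot: [0.915, 0.392, 0.057, 0.075]
ft_force: [0.4, 0.5, 0.1]
grip_width: 0.096
```

```bash
python3 -c "
from h import *
to(.6155,.222,.12,1); print(telemetry.get_obs()['joint_pos'].round(3))
"
```

```text
t28.5 pos [0.5643 0.137  0.1222] yaw 46.7 tilt [ 0.164 -0.092 -0.982] F [0.4 0.5 0.1] w 0.096 
shift [ 9.68 -2.19  0.27] turn 0.797
[ 0.451  0.417 -1.021  1.796  0.588  1.089  0.026]
```

Call:
servo_tool:
  deltas:
    - [[1,0,-2.5],0,0.4]
    - [[2,-0.5,-1.5],0,0.4]
    - [[2.5,-0.5,0],0,0.4]
    - [[2.5,-0.5,0],0,0.4]
    - [[1.5,-0.5,0],0,0.4]
    - [[0,0,0],0.12,0.4]
    - [[0,0,0],0.12,0.4]
    - [[0,0,0],0.12,0.4]
    - [[0,0,0],0.12,0.4]
    - [[0,0,0],0.12,0.4]
    - [[0,0,0],0.12,0.4]
    - [[0,0,0],0.07,0.4]

```text
clock: 29.52
position: [0.6112, 0.2072, 0.1397]
ee_rot: [0.995, -0.019, 0.076, 0.057]
ft_force: [0.2, -0.1, -0.7]
grip_width: 0.1
```

```bash
python3 -c "
from h import *
to(.6155,.222,.06,1)
p,d,c=look('scene');cv2.imwrite('pics/s3.png',cv2.resize(cv2.convertScaleAbs(p[100:320,300:520],alpha=1.6),None,fx=2.7,fy=2.7))
"
```

```text
t29.5 pos [0.6112 0.2072 0.1397] yaw -1.7 tilt [ 0.149 -0.116 -0.982] F [ 0.2 -0.1 -0.7] w 0.100 
shift [-0.84 -2.37  7.72] turn -0.048
```

View pics/s3.png

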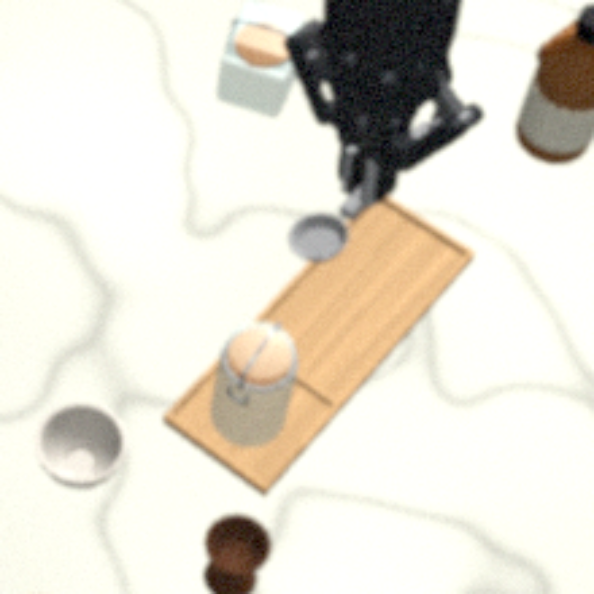

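Call:
servo_tool:
  deltas:
    - [[-0.5,-1.2,1.5],-0.02,0.4]
    - [[-0.3,-1,2.5],-0.02,0.4]
    - [[0,0,2.5],0,0.4]
    - [[0,0,0.7],0,0.4]
    - [[0,0,0],0,0.4]

```text
clock: 29.98
position: [0.6141, 0.2183, 0.0554]
ee_rot: [0.995, 0.005, 0.073, 0.061]
ft_force: [-0.3, 0.4, 0.0]
grip_width: 0.102
```

```bash
python3 -c "
from h import *
to(.6155,.222,.025,1)
"
```

```text
t30.0 pos [0.6141 0.2183 0.0554] yaw 1.1 tilt [ 0.147 -0.12  -0.982] F [-0.3  0.4  0. ] w 0.102 
shift [-0.3  -0.74  2.96] turn 0.001
```

Call:
servo_tool:
  deltas:
    - [[-0.3,-0.6,1.3],0,0.4]
    - [[0,-0.1,1.2],0,0.4]
    - [[0,0,0.3],0,0.4]
    - [[0,0,0],0,0.4]
  force: 25

```text
clock: 30.32
position: [0.6151, 0.2224, 0.024]
ee_rot: [0.995, 0.006, 0.073, 0.061]
ft_force: [-0.9, -0.1, -0.4]
grip_width: 0.093
```

```bash
python3 -c "
from h import *
to(.6155,.222,.014,1)
"
```

```text
t30.3 pos [0.6151 0.2224 0.024 ] yaw 1.2 tilt [ 0.146 -0.12  -0.982] F [-0.9 -0.1 -0.4] w 0.093 
shift [-0.1  -0.08  0.99] turn 0.004
```

Call:
servo_tool:
  deltas:
    - [[0,0,0.5],0,0.4]
    - [[0,0,0.4],0,0.4]
    - [[0,0,0.1],0,0.4]

```text
clock: 30.57
position: [0.6177, 0.2216, 0.015]
ee_rot: [0.995, 0.006, 0.074, 0.06]
ft_force: [-0.7, 0.1, 0.7]
grip_width: 0.094
```

```bash
python3 -c "
from h import *
to(.6155,.222,.014,1)
"
```

```text
t30.6 pos [0.6177 0.2216 0.015 ] yaw 1.2 tilt [ 0.149 -0.12  -0.982] F [-0.7  0.1  0.7] w 0.094 
shift [-0.23 -0.06  0.06] turn 0.004
```

Call:
servo_tool:
  deltas:
    - [[0,0,0.1],0,0.4]
    - [[0,0,0],0,3.5]
    - [[0,0,0],0,3.5]
    - [[0,0,0],0,3.5]
    - [[0,0,-0.5],0,4]
    - [[0,0,-2],0,4]
    - [[0,0,-3.5],0,4]
    - [[0,0,-3.5],0,4]
    - [[-1.5,0,-3],0,4]
    - [[-3.5,0,-1],0,4]
    - [[-3.5,0,0],0,4]
    - [[-3,0,0],0,4]

```text
clock: 31.57
position: [0.4848, 0.2359, 0.1389]
ee_rot: [0.995, 0.003, 0.077, 0.059]
ft_force: [1.0, 0.6, -0.6]
grip_width: 0.466
```

Call:
servo_tool:
  deltas:
    - [[-2.5,2,0],0,4]
    - [[-1,3.5,0],0,4]
    - [[0,3,0],0,4]
    - [[0,0,0],0,4]
    - [[0,0,0],0,4]

```text
clock: 31.98
position: [0.4414, 0.1505, 0.1444]
ee_rot: [0.995, 0.008, 0.079, 0.062]
ft_force: [0.8, 1.0, 0.5]
grip_width: 0.469
```

```bash
python3 -c "
from h import *
to(.6155,.222,.014,1)
p,d,c=look('top');W=cloud(d,c)
O=np.array([.6167,.187]);v=np.array([.0298,-.9996]);n=np.array([.9996,.0298])
q=W[140:215,125:290].reshape(-1,3);l=np.c_[(q[:,:2]-O)@v,(q[:,:2]-O)@n,q[:,2]]
s=l[(l[:,0]>-.114)&(l[:,0]<.034)&(np.abs(l[:,1])<.034)&(l[:,2]>.0085)]
print(len(s),cv2.minAreaRect(s[:,:2].astype(np.float32)*1000))
for a in range(-110,35,16):
  k=s[(s[:,0]>a/1e3)&(s[:,0]<(a+16)/1e3)]
  if len(k): print(a,len(k),np.median(k,0).round(4))
for nm,(a,b,e,f) in dict(sqj=(95,140,250,298),ram=(290,328,192,232),egg=(290,325,122,160)).items():
  k=W[e:f,a:b].reshape(-1,3);k=k[k[:,2]>.02];print(nm,np.round(cv2.minAreaRect(k[:,:2].astype(np.float32)*1000)[0],1))
cv2.imwrite('pics/t3.png',cv2.resize(cv2.convertScaleAbs(p[130:360,90:510],alpha=2.2),None,fx=1.9,fy=1.9))
"
```

```text
t32.0 pos [0.4414 0.1505 0.1444] yaw 1.4 tilt [ 0.157 -0.122 -0.98 ] F [0.8 1.  0.5] w 0.469 
shift [15.34 -8.62 14.65] turn 0.008
492 ((-39.955318450927734, 0.022388458251953125), (138.63623046875, 60.27224349975586), 10.833847999572754)
-110 22 [-0.0967 -0.0013  0.0123]
-94 59 [-0.0863 -0.001   0.0122]
-78 54 [-0.0703  0.0005  0.0125]
-62 60 [-0.054   0.0001  0.0128]
-46 59 [-0.0388  0.0006  0.0124]
-30 55 [-0.0224  0.0012  0.0126]
-14 54 [-0.0031  0.0045  0.0117]
2 67 [0.0095 0.0037 0.0115]
18 61 [0.0235 0.0034 0.0112]
sqj [451.7 261. ]
ram [560.7   3. ]
egg [683.    8.6]
```

View pics/t3.png

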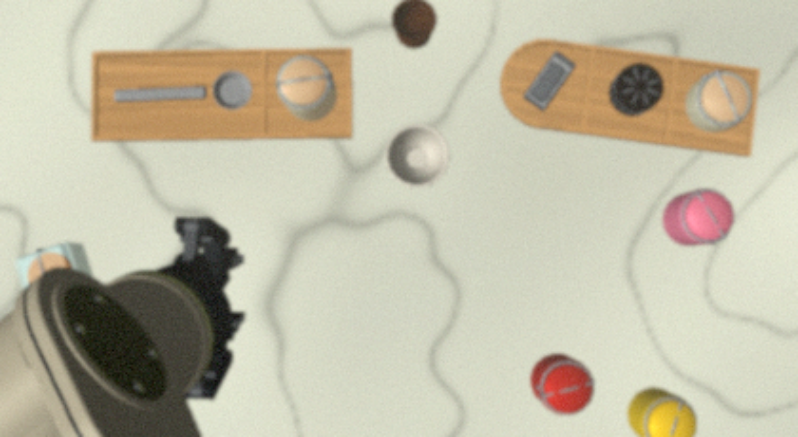

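Spoon is level in the long bay, with its handle top at 12.4 mm. The arm hides the square jar, so I'll move clear and check it before handing in.

Call:
servo_tool:
  deltas:
    - [[0,3.5,-1],0,4]
    - [[0,3.5,-1],0,4]
    - [[0,3.5,-1],0,4]
    - [[0,2,0],0,4]
    - [[0,0,0],0,4]
    - [[0,0,0],0,4]

```text
clock: 32.53
position: [0.4391, 0.0329, 0.1916]
ee_rot: [0.995, 0.013, 0.079, 0.058]
ft_force: [-0.0, 0.1, -0.7]
grip_width: 0.469
```

```bash
python3 -c "
from h import *
to(.6155,.222,.014,1)
p,d,c=look('top');W=cloud(d,c)
k=W[250:298,95:140].reshape(-1,3);k=k[k[:,2]>.02];print('sqj now',cv2.minAreaRect(k[:,:2].astype(np.float32)*1000),'was 444.3 327.8',k[:,2].max())
q=W[130:225,340:510].reshape(-1,3)
for a,b in ((-.36,-.236),(-.236,-.156),(-.156,-.05)):
  s=q[(q[:,1]>a)&(q[:,1]<b)&(q[:,2]>.018)&(q[:,2]<.075)];print(np.round(cv2.minAreaRect(s[:,:2].astype(np.float32)*1000)[0],1),np.percentile(s[:,2],[50,95]).round(4))
print(order.hand_in())
"
```

```text
t32.5 pos [0.4391 0.0329 0.1916] yaw 2.0 tilt [ 0.159 -0.114 -0.981] F [-0.   0.1 -0.7] w 0.469 
shift [ 15.31 -20.58  18.06] turn 0.018
sqj now ((444.1363220214844, 327.4771423339844), (50.58757781982422, 50.37808609008789), 21.07522964477539) was 444.3 327.8 0.07021934254852148
[ 616.5 -273.9] [0.0564 0.0613]
[ 626.1 -197.8] [0.0471 0.0505]
[ 635.9 -118.9] [0.0255 0.0339]
the job is handed in; nothing more can be done
None
```

Both kits are made up and handed in at about 32.5 s of the 131 s allowed. The hand-in gave no verdict.

- **Caddy kit:** the latch is in the round-ended bay with its lever up. The filter is in the middle bay and the squat jar in the square-ended bay, both upright. In the last pictures, all three were within about 4 mm of their bay centres, at the right height for sitting on the floor.
- **Pantry kit:** the tall jar stands in the short bay, about 4 mm off centre. The spoon lies level along the long bay, its handle top at 12.4 mm where 13 mm was expected.
- **Left alone:** the square jar, ramekin and egg cup all measured within 0.5 mm of where they started.

**What went wrong:** the tool slowly leaned over as the moves went on, reaching about 0.22 rad, and the interface has no command to correct that. I turned the jaws so that the squat jar and filter were gripped squarely. The spoon settled flat once released.

**Not measured:** I didn't measure the jars' tilt directly. I judged them upright from the pictures and their lid heights.

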